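# Bleed the casting pot

### The job

Bleed off the air left in the pressure pot before it is opened: unscrew the tiny knurled lock nut of the bleed valve on the lid (anticlockwise) all the way up until it stops, then push the freed valve tip fully down and keep it down for two seconds. Press gently, the pin is slender and bends easily; let the tip spring back, leave the nut undone, and do not disturb the other things on the bench.

Things in the scene. Friction and masses are not known exactly. Their poses are not given: they have to be found in the camera images.
- pot: grey pressure pot, fixed, 200 mm across; origin: centre of its underside, on the bench (z = 0), z up. Dark steel lid 222 mm across, top face at z 176 mm; four wing-nut bolts on a 240 mm circle, up to z 197. The bleed valve stands on the lid at x -50, y 0 mm of the pot's frame; gauge (x 45, y 48), inlet with red lever (50, -45) and safety valve (78, 0) reach z 240
- valve_foot (a point): point of the lid's top face (z 176 mm) on the vertical axis of the bleed valve. From below: steel thread in the lid, brass hexagon 24 mm wide, 9 mm high, steel neck 8.4 mm wide, 25 mm long, knurled brass lock nut 12 mm wide, 8 mm high, tip. Its taper thread leaves the whole valve 0 to 10 mm above the lowest seat, not measured: nut centre at z 214 to 224 mm, tip top at z 226.7 to 236.7
- nut_turn (a joint): turn of the lock nut in rad, 0 = screwed down tight (the start), growing as it is undone (anticlockwise seen from above) to its stop at 6.9 rad (1.1 turns). The nut climbs 3 mm per turn, so a gripper holding it should rise with it. It takes about 0.05 N m all the way and stays where it is left; turn it in several grips
- valve_pin (a joint): how far the valve tip is pressed down, in m: 0 = up (closed), 0.003 = fully down on its stop. Tip: flat steel button 6.8 mm wide, 5 mm high, on a 4.4 mm pin through the nut, its top 8.7 mm above the tight nut's top, 5.4 mm above the undone one's. Sprung: moves from 3 N, 9 N at the stop, then hard; over 13 N bends it. The nut rides on the pin; screwed down it blocks it
- wrench: steel spanner 180 mm long lying right of the pot; to be left alone (origin: middle, underside)
- tape_roll: white ring 52 mm across, 13 mm high, lying left of the pot; to be left alone (origin: middle, underside)
- glue_bottle: yellow bottle 60 mm across, 190 mm tall; to be left alone (origin: middle of the foot)
- dye_jar: amber jar 68 mm across, 85 mm tall; to be left alone (origin: middle of the foot)
- wax_can: red can 74 mm across, 100 mm tall; to be left alone (origin: middle of the foot)
- hammer: hammer 260 mm long, lying; to be left alone (origin: middle of its length, underside)
- screwdriver: red screwdriver 200 mm long, lying; to be left alone (origin: middle, underside)
- pen_blank: wooden bar 130 x 22 x 22 mm with a blue band; to be left alone (origin: middle, underside)

How it is judged (in metres and radians):
On the way, in this order (a step that is already met when the one before it is completed fails the run):
1. the lock nut is undone all the way: 6.2 rad or more of its 6.9 rad, with the tip not pressed (value of joint nut_turn above 6.2 rad and value of joint valve_pin below 0.001 m), for 0.2 s.
2. the valve tip is kept down (2.2 mm or more of its 3 mm) for 1.5 s without a break (value of joint valve_pin above 0.0022 m), for 1.5 s.
At the end, for the whole second after the job is handed in: The lock nut is left undone (6.0 rad or more), and the valve tip has sprung back up (pressed less than 0.5 mm) (value of joint nut_turn above 6 rad and value of joint valve_pin below 0.0005 m); the robot touches nothing.
It fails at once if the valve tip is loaded with more than 13 N (the pin bends) (contact force between valve_pin_c1 and anything else above 13 N).
It fails at once if another thing on the bench is moved by more than 20 mm (distance of any of wrench, tape_roll, glue_bottle, dye_jar, wax_can, hammer, screwdriver, pen_blank from where it was at the start of the episode above 0.02 m).
It also fails if it takes over 72 s, if anything falls off the work surface, if the arm or the gripper's body presses on something with over 40 N, if the wrist force passes 120 N, or if a joint passes its speed limit or range.

### The arm

A 6-joint arm with a two-finger parallel gripper is mounted at the origin on the work surface. World frame = base frame: x ahead of the robot, y to its left, z up, the work surface at z = 0. Lengths are in mm, angles in rad, forces in N, time in s.
With the tool pointing down it reaches from about 325 to 850 mm from the base axis. Payload 15.5 kg.
Tool frame: the origin (TCP) lies at the very end of the fingers, on their centre line; the grasp point (between the pads) lies 19 mm behind it; z points along the fingers, y is the line along which they close (so a half turn about z gives the same grasp; the last joint's range is limited). The gripper opens to 91 mm and grips with 3 to 60 N. Pads are 32 mm wide; open, the fingers measure 118 mm over their backs; the gripper's body (76 mm by 178 mm) begins 60 mm behind the grasp point.
Start: joints at [1.026, 0.494, 1.345, -0, 1.302, -0.096], TCP at [271.737, 562.837, 213.915] pointing down, gripper open.
Joint ranges: [-2.91, 2.91], [-0.82, 2.16], [0.22, 2.67], [-1.22, 4.37], [0.12, 2.79], [-3.08, 3.08]. Speed limits (rad/s): [1.89, 1.89, 2.57, 3.01, 3.01, 3.01].

### API

Orientations are given as a rotation vector (axis times angle).
In Python, from rig import * gives the robot as it stands. Calls block until the motion is done:
- move_pose(position, orientation): joint-space move of the TCP to a pose.
- move_linear(position, rate=150, attitude=None, max_force=None): straight line of the TCP; attitude=None keeps the orientation; rate is the mean speed in mm/s. With max_force (N) it stops when the force on the tool has changed by that much, and returns True; else False.
- move_j(angles): joint-space move.
- move_gripper(opening, squeeze=None): finger opening in mm; squeeze is the grip in N (None keeps the last); returns when the fingers have stopped.
- sleep(seconds).
- inverse_kinematics(position, orientation): joint angles nearest the present ones, or None.
- read_camera(name): name is "scene" or "top" or "wrist"; returns a dict with "color" (420x560x3 uint8, red, green, blue), "depth" (420x560 float32, mm along the optical axis (not along the pixel's ray), 0 where there is no reading), "K" (3x3 intrinsics, pixels), "position" and "rotation" of the camera in the world. Camera axes: x right, y down, z forward; pixel columns grow to the right and rows downward; lengths in mm; the calibration is good to about 2 mm. A picture is of the moment at which its call begins.
A pose or a line that the arm cannot do raises PlanningError and nothing moves.
- finish_job(): hands the job in; it is judged then, once.
Trained networks look in the newest picture that a camera, given by its name, has taken for a name from the list of things; names that differ only in an ending like _2 or _b are one class to them, and where a whole thing is asked for, a point or a joint stands for the part that bears it (a point fixed in the world has none). Each returns a list of dicts, best first, with "conf" (0 to 1); they miss things now and then, are a little off and sometimes report something else, mostly with a low value. They report only what shows in the picture. A call takes as long as a camera call.
- look_for(camera, target): "point" ([column, row] in pixels, amid what is visible of it).
Readings, each from a call of its own:
- get_clock(): time.
- get_qpos(): joint angles.
- get_joint_vel(): joint speeds.
- get_joint_torque(): joint torques, N m.
- get_ee_pos(): TCP position.
- get_tool_rot(): TCP orientation.
- get_wrist_force(): force on the tool from outside, world axes, zero at the start.
- get_ft_torque(): the same for the moment, N m.
- get_opening(): finger opening in mm.
- get_grasp_force(): force on a finger pad.
Only numpy, scipy, OpenCV 4.12 (cv2) and the standard library are available. Lean on these libraries where they do the work, as an engineer would, in place of code of your own. Each camera call takes 0.05 s, during which the arm holds its last target. There are 200 camera calls.

## Working session

There is one attempt and no reset: what is moved stays moved. The work goes in short steps, each a Python script; the robot and the scene stay as the last script left them, time stands still between calls to the robot, and variables do not carry over. Pictures are saved under pics/ and viewed, at most 10 in all, crops included, and the job is handed in when it is done.

```bash
ls; mkdir -p pics
cat > h.py <<'E'
from rig import *
import numpy as np, cv2
def save(im,n): cv2.imwrite('pics/'+n,im['color'][:,:,::-1])
def px2w(im,u,v,d=None,z=None):
    K=np.array(im['K']);R=np.array(im['rotation']);p=np.array(im['position'])
    r=R@np.array([(u-K[0,2])/K[0,0],(v-K[1,2])/K[1,1],1])
    if z is not None: d=(z-p[2])/r[2]
    return p+r*d
E
python3 - <<'E'
from h import *
for c in ('top','scene'):
    im=read_camera(c);save(im,c+'1.png');print(c,im['position'],im['K'][0][0],np.array(im['rotation']).round(3).tolist())
    for t in ('pot','valve_foot','nut_turn','valve_pin'):
        print(t,[(d['conf'],d['point'],px2w(im,*d['point'],d=im['depth'][int(d['point'][1]),int(d['point'][0])]).round(1)) for d in look_for(c,t)][:3])
print(get_clock(),get_tool_rot())
E
```

```text
pics
top [ 215.46375701  -64.6614044  1831.8978793 ] 534.615243498951 [-2.145, 2.15, -0.19]
pot [(0.85, [288.1, 173.3], array([-416.9, -697. , 1199.6]))]
valve_foot [(0.85, [288.0, 174.9], array([-403.3, -683.5, 1213.1]))]
nut_turn [(0.66, [158.0, 193.4], array([ 645. ,  364.8, 2261.4]))]
valve_pin []
scene [1428.449229    -70.45286034 1056.16212635] 412.6983644765054 [-1.772, -1.731, 0.75]
pot [(0.89, [263.0, 246.8], array([2192.3,  693.4, 1820.1])), (0.3, [147.7, 266.5], array([2862.1, 1363.2, 2489.8]))]
valve_foot [(0.82, [259.0, 245.6], array([2223.1,  724.2, 1850.8]))]
nut_turn []
valve_pin []
0.5 [-7.00563071e-01 -3.06246936e+00  4.92505295e-05]
```

Rotation is a rotation vector; fix.

```bash
sed -i "s/R=np.array(im\['rotation'\])/R=cv2.Rodrigues(np.array(im['rotation'],float))[0]/" h.py
python3 - <<'E'
from h import *
for c in ('top','scene'):
    im=read_camera(c)
    for t in ('pot','valve_foot','nut_turn','valve_pin','glue_bottle','wax_can','dye_jar'):
        print(t,[(d['conf'],d['point'],px2w(im,*d['point'],d=im['depth'][int(d['point'][1]),int(d['point'][0])]).round(1)) for d in look_for(c,t)][:2])
E
```

```text
pot [(0.75, [284.7, 175.4], array([ 587.9, -113.9,  177.6]))]
valve_foot [(0.57, [284.8, 175.3], array([ 588.2, -114.2,  177.7]))]
nut_turn []
valve_pin []
glue_bottle [(0.67, [145.5, 252.6], array([357.3, 354.1,  13.6]))]
wax_can [(0.93, [121.3, 175.5], array([603.3, 420.7, 106.5]))]
dye_jar [(0.88, [114.0, 236.4], array([404.7, 441.7,  85.6]))]
pot [(0.73, [262.3, 242.8], array([ 642.5, -110.4,  171.8]))]
valve_foot [(0.77, [258.4, 247.0], array([ 657.2, -121.4,  170.8])), (0.3, [396.4, 253.7], array([557.9, 323. ,   7.9]))]
nut_turn []
valve_pin []
glue_bottle []
wax_can [(0.63, [437.2, 259.9], array([647.6, 411.2,  82.5]))]
dye_jar [(0.63, [424.1, 216.3], array([434.9, 436.7,  55.2])), (0.57, [397.9, 210.4], array([370.1, 368.1,  22.9]))]
```

View pics/top1.png

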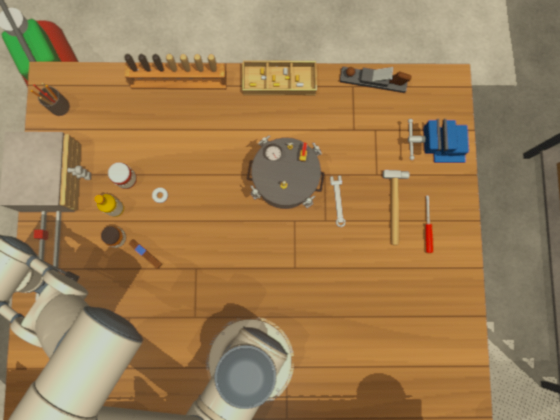

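View pics/scene1.png

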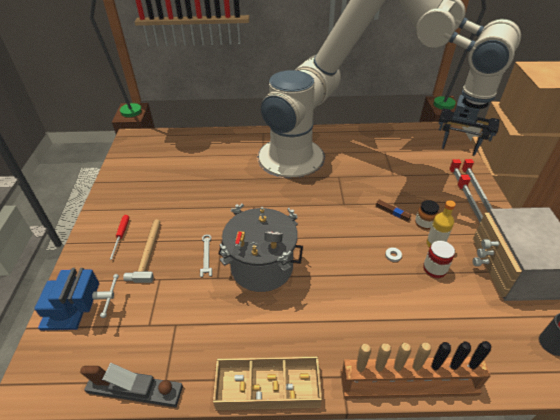

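Run:
```python
from h import *
im=read_camera('top')
v=px2w(im,284,184,z=215);print(v)
for yaw in np.arange(0,3.2,0.4):
    r=np.pi*np.array([np.cos(yaw/2),np.sin(yaw/2),0]); q=inverse_kinematics([v[0],v[1],320],r); print(yaw,None if q is None else np.round(q,2))
r=np.array([0,np.pi,0]);r0=get_tool_rot()
move_linear([271.7,562.8,400],rate=200)
move_pose([v[0],v[1],340],r);print(get_clock(),get_qpos())
im=read_camera('wrist');save(im,'w1.png');print(im['position'],im['rotation'])
for t in ('valve_foot','nut_turn','valve_pin'):
    print(t,[(d['conf'],d['point'],px2w(im,*d['point'],d=im['depth'][int(d['point'][1]),int(d['point'][0])]).round(1)) for d in look_for('wrist',t)][:2])
```

```text
[ 552.28646676 -110.4728435   215.        ]
0.0 [-0.3   0.32  1.34 -0.    1.48  1.27]
0.4 [-0.3   0.32  1.34 -0.    1.48  0.87]
0.8 [-0.3   0.32  1.34 -0.    1.48  0.47]
1.2000000000000002 [-0.3   0.32  1.34 -0.    1.48  0.07]
1.6 [-0.3   0.32  1.34 -0.    1.48 -0.33]
2.0 [-0.3   0.32  1.34 -0.    1.48 -0.73]
2.4000000000000004 [-0.3   0.32  1.34 -0.    1.48 -1.13]
2.8000000000000003 [-0.3   0.32  1.34  0.    1.48 -1.53]
5.025 [-3.02406861e-01  3.07328355e-01  1.30224287e+00  1.14137132e-04
  1.53188752e+00 -1.87386456e+00]
[ 475.75797855 -110.05611982  510.94889914] [2.06933161 2.07274358 0.29184977]
valve_foot [(0.94, [279.0, 217.0], array([ 580.9, -114. ,  176. ]))]
nut_turn [(0.63, [279.8, 206.8], array([ 556.5, -112.7,  222.9]))]
valve_pin [(0.68, [19.1, 152.0], array([ 529.8, -492.6,   26.1])), (0.59, [281.5, 210.3], array([ 557.3, -111.1,  231.5]))]
```

View pics/w1.png

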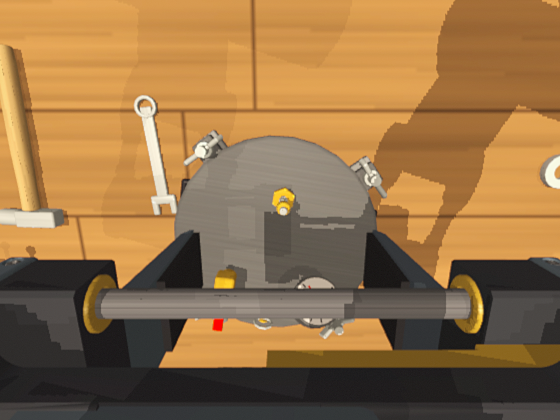

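```bash
cat >> h.py <<'E'
def cloud(im):
    K=np.array(im['K']);R=cv2.Rodrigues(np.array(im['rotation'],float))[0]
    v,u=np.mgrid[:420,:560];d=im['depth']
    c=np.stack([(u-K[0,2])/K[0,0]*d,(v-K[1,2])/K[1,1]*d,d],-1)
    return c@R.T+np.array(im['position'])
E
python3 - <<'E'
from h import *
def show(im,c0,w=30):
    P=cloud(im);m=(np.hypot(P[...,0]-c0[0],P[...,1]-c0[1])<w)&(P[...,2]>170)&(P[...,2]<260)
    Q=P[m];print('lid',np.median(Q[Q[:,2]<180,2]))
    for lo in range(182,244,3):
        s=Q[(Q[:,2]>=lo)&(Q[:,2]<lo+3)]
        if len(s): print(lo,len(s),s.min(0).round(1)[:2],s.max(0).round(1)[:2],s[:,2].max().round(1))
im=read_camera('wrist');show(im,(556,-111))
move_j([*get_qpos()[:5],get_qpos()[5]+2*np.pi/2])
im=read_camera('wrist');save(im,'w2.png');print(im['position']);show(im,(556,-111));print(get_clock())
cv2.imwrite('pics/c2.png',cv2.resize(im['color'][140:300,180:380,::-1],None,fx=4,fy=3.75,interpolation=cv2.INTER_CUBIC))
E
```

```text
lid 176.00264890107587
182 14 [ 547.  -121.3] [ 562.8 -100.9] 184.4
185 15 [ 546.9 -121.1] [562.4 -98.9] 187.8
188 213 [ 547.4 -120.1] [566.1 -99. ] 191.0
191 18 [ 550.2 -120. ] [ 564.6 -103.1] 193.8
194 7 [ 554.4 -113.9] [ 557.2 -106.1] 196.8
197 5 [ 554.4 -112.9] [ 557.4 -106.1] 198.8
200 8 [ 554.3 -113.9] [ 556.8 -107.1] 202.9
203 3 [ 554.6 -113.8] [ 556.7 -106.2] 205.4
206 4 [ 554.2 -111.9] [ 554.5 -109.1] 207.1
209 3 [ 554.3 -111.9] [ 554.6 -108.1] 210.5
215 6 [ 552.4 -115.5] [ 555.7 -104.5] 217.8
218 11 [ 552.2 -115.5] [ 562.1 -104.5] 220.6
221 82 [ 551.9 -115.4] [ 564.5 -104.5] 223.9
224 8 [ 555.4 -114.5] [ 560.1 -105.5] 224.8
227 6 [ 555.  -112.7] [ 556.6 -108.2] 229.6
230 40 [ 554.9 -112.6] [ 561.7 -107.4] 232.9
233 3 [ 555.6 -108.3] [ 559.1 -107.4] 233.4
[ 632.11201435 -110.2080972   510.91977634]
lid 175.97113490674627
182 14 [ 560.1 -118.9] [569.4 -99.8] 184.9
185 10 [ 562.2 -120.9] [ 568.9 -103. ] 188.0
188 206 [ 550.1 -120.8] [569.3 -99. ] 191.0
191 23 [ 553.8 -118.8] [ 565.9 -102. ] 193.9
194 7 [ 559.7 -112.8] [ 562. -106.] 196.5
197 7 [ 559.3 -113.8] [ 561.6 -106.1] 199.0
200 5 [ 559.3 -113.8] [ 562.1 -107. ] 202.5
203 8 [ 559.7 -112.8] [ 562.1 -106.1] 205.7
206 1 [ 561.6 -109.9] [ 561.6 -109.9] 207.6
215 5 [ 560.8 -109.9] [ 563.1 -104.5] 218.0
218 12 [ 557.2 -115.4] [ 564.2 -103.6] 220.7
221 89 [ 551.8 -115.4] [ 564.3 -103.7] 224.0
224 4 [ 559.1 -108.2] [ 561.9 -106.4] 224.5
227 6 [ 560.  -111.7] [ 561.5 -107.3] 229.9
230 43 [ 555.2 -112.6] [ 561.1 -107.3] 233.0
8.0833
```

View pics/c2.png

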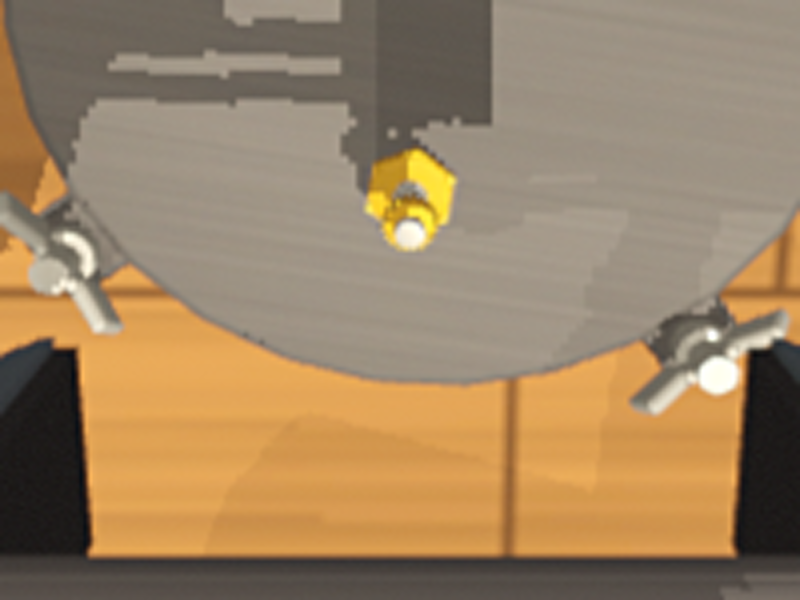

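```bash
cat >> h.py <<'E'
X,Y=558.1,-109.9
def qat(z,q6):
    # tool down: yaw chosen so that joint 6 = q6
    q=np.array(inverse_kinematics([X,Y,z],[0,np.pi,0])); q[5]=q6; return q
def turn(z,a,b,n):
    """turn gripped nut from q6=a to b (decreasing = anticlockwise), rising with it; returns z"""
    for t in np.linspace(a,b,n+1)[1:]:
        zz=z+(a-t)*3/(2*np.pi); move_j(qat(zz,t))
        print(round(t,2),np.round(get_wrist_force(),1),np.round(get_ft_torque(),3),round(get_opening(),2),round(get_clock(),1))
    return zz
E
python3 - <<'E'
from h import *
move_gripper(30); move_j(qat(260,2.9)); move_linear([X,Y,200.5],rate=60,max_force=15)
print(get_ee_pos(),get_clock(),get_wrist_force())
move_gripper(0,squeeze=25); print(get_opening(),get_grasp_force(),get_wrist_force(),get_ft_torque())
turn(200.5,2.9,2.1,1)
E
```

```text
[ 558.34104072 -109.97135252  200.89266086] 11.7583 [-0.52338276 -0.37577768 -0.20954924]
10.807485818727125 25.000648498535156 [-7.46787971 -1.32033288  5.10577792] [0.09324397 1.419966   0.06065358]
2.1 [-5.6  0.2  3.3] [ 1.000e-03  1.355e+00 -3.100e-02] 10.52 13.0
```

Run:
```python
from h import *
import h
z=get_ee_pos()[2];print(get_ee_pos())
z0=200.5+0.8*3/(2*np.pi)
h.X=557.4; move_j(qat(z0,2.1)); print(get_wrist_force(),get_ft_torque(),get_ee_pos(),get_opening())
turn(z0,2.1,0.5,2)
im=read_camera('wrist');save(im,'w3.png')
```

```text
[ 556.99051744 -109.80190046  200.75622132]
[-5.17205483 -0.20334383  2.0503997 ] [ 0.03403329  1.04620184 -0.03514429] [ 556.90887714 -109.80550714  200.81166807] 10.394518441351646
1.3 [-5.2  1.2  1.7] [ 0.252  0.991 -0.039] 10.63 14.1
0.5 [-5.4  2.7  2.6] [ 0.37   1.004 -0.035] 10.5 14.9
```

View pics/w3.png

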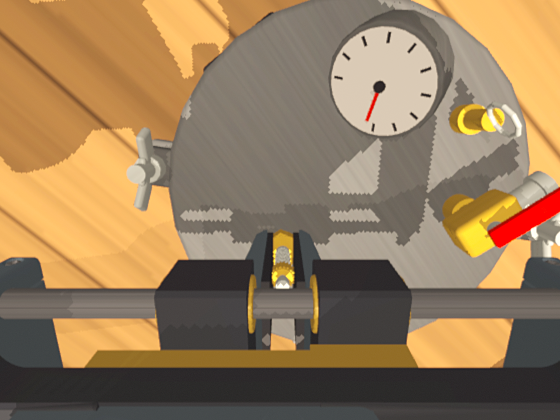

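Run:
```python
from h import *
import h
z0=200.5+2.4*3/(2*np.pi)
h.X=556.6; h.Y=-109.5;move_j(qat(z0,0.5)); print(get_wrist_force(),get_ft_torque(),get_ee_pos(),get_opening())
z=turn(z0,0.5,-2.7,3);print(z,get_ee_pos())
move_gripper(26)
print(get_wrist_force(),get_ee_pos(),get_opening())
im=read_camera('wrist');P=cloud(im)
m=(np.hypot(P[...,0]-558,P[...,1]+110)<9)&(P[...,2]>195)&(P[...,2]<245);Q=P[m]
for lo in range(205,240,1):
    s=Q[(Q[:,2]>=lo)&(Q[:,2]<lo+1)]
    if len(s): print(lo,len(s),s.min(0).round(1)[:2],s.max(0).round(1)[:2])
cv2.imwrite('pics/c4.png',cv2.resize(im['color'][200:340,180:380,::-1],None,fx=4,fy=4,interpolation=cv2.INTER_CUBIC))
```

```text
[-2.26474019  1.24443294 -0.46743217] [ 0.03343331  0.36821408 -0.02962043] [ 556.76549573 -109.51199024  201.67714351] 10.111792247546393
-0.57 [-2.2  0.9  1.8] [0.08  0.4   0.002] 10.15 16.2
-1.63 [-4.4  0.9  2.3] [-0.077  0.539 -0.014] 10.72 17.3
-2.7 [-2.6 -2.5  1.6] [-0.244  0.544 -0.056] 10.67 18.3
203.17380304394382 [ 556.5876357  -109.62037304  203.18065081]
[ 0.05085849  0.72465072 -0.54365069] [ 556.69253103 -109.46322238  203.18154219] 26.00379731149767
205 10 [ 553.7 -113.6] [ 559.7 -109.7]
206 14 [ 554.2 -114. ] [ 559.  -107.7]
207 5 [ 554.4 -113.8] [ 560.8 -111.9]
208 18 [ 553.9 -114. ] [ 560.7 -107.7]
209 9 [ 554.5 -113.8] [ 559.3 -107.7]
210 12 [ 554. -114.] [ 560.5 -107.6]
211 12 [ 553.7 -113.9] [ 559.4 -108.7]
212 19 [ 554.1 -114. ] [ 558.5 -108.7]
213 2 [ 556.  -113.6] [ 557.2 -112.6]
214 1 [ 554.5 -111.9] [ 554.5 -111.9]
218 11 [ 552.2 -115.6] [ 558.2 -106.7]
219 20 [ 551.8 -116. ] [ 560.1 -106.6]
220 24 [ 552. -116.] [ 560.2 -106.6]
221 17 [ 551.8 -115.8] [ 562.  -106.4]
222 22 [ 551.9 -115.8] [ 563.5 -105. ]
223 35 [ 552.1 -115.9] [ 563.6 -103.7]
224 101 [ 551.9 -115.9] [ 564.2 -103.6]
225 105 [ 552.1 -115.3] [ 564.2 -104.2]
226 51 [ 553.  -115.4] [ 563.1 -104.9]
227 12 [ 555.  -114.4] [ 560.2 -108.5]
228 12 [ 554.9 -112.8] [ 558.3 -108.2]
229 7 [ 554.8 -113.2] [ 557.7 -111.5]
230 32 [ 554.6 -113.3] [ 561.1 -106.7]
231 63 [ 554.7 -113.4] [ 560.8 -106.8]
232 41 [ 555.  -112.5] [ 560.9 -107.7]
233 1 [ 555.1 -110.7] [ 555.1 -110.7]
```

View pics/c4.png

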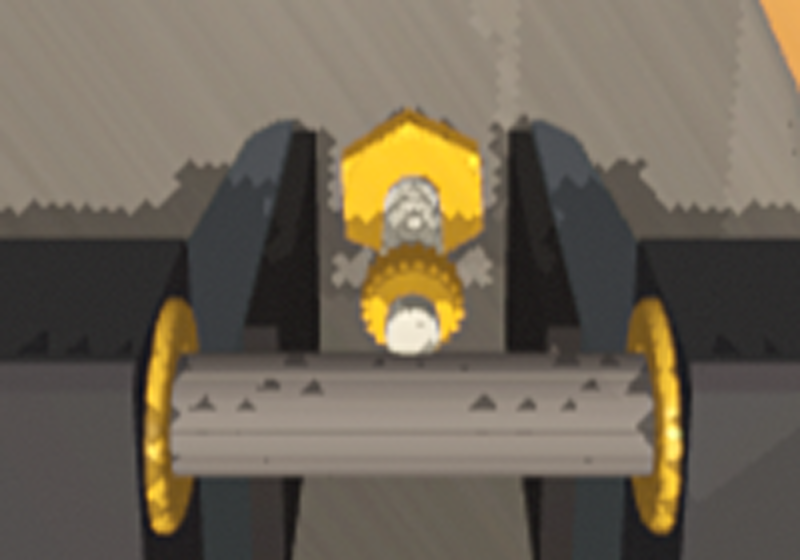

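Run:
```python
from h import *
import h
h.X=557.3;h.Y=-109.7
a=1.0; move_j(qat(203.2,a)); move_gripper(0,squeeze=25); print(get_wrist_force(),get_ft_torque(),get_opening())
z=203.2
for i in range(7):
    z=turn(z,a,a-0.35,1); a-=0.35
    if get_ft_torque()[2]<-0.11: break
move_gripper(30)
im=read_camera('wrist');P=cloud(im)
m=(np.hypot(P[...,0]-558,P[...,1]+110)<9)&(P[...,2]>195)&(P[...,2]<245);Q=P[m]
for lo in range(222,240,1):
    s=Q[(Q[:,2]>=lo)&(Q[:,2]<lo+1)]
    if len(s): print(lo,len(s),s.min(0).round(1)[:2],s.max(0).round(1)[:2])
print(get_clock())
```

```text
[0.02353851 1.87642178 0.28732685] [ 0.19098698  0.22330556 -0.03115752] 10.606555869118264
0.65 [-1.   4.6  0.1] [0.648 0.241 0.061] 10.38 22.9
0.3 [-1.2  3.3  0.2] [ 0.751  0.425 -0.053] 10.16 23.3
-0.05 [-1.7  5.6  0. ] [0.861 0.46  0.009] 10.87 23.8
-0.4 [-4.   6.1  2.1] [ 0.838  0.641 -0.046] 10.34 24.2
-0.75 [-2.2 -4.  -0.1] [-0.669  0.495 -0.146] 10.21 24.6
222 26 [ 551.9 -111. ] [ 563.7 -103.5]
223 18 [ 551.9 -112.2] [ 564.4 -103. ]
224 44 [ 552.  -115.5] [ 564.8 -103.5]
225 94 [ 552.  -115.9] [ 564.4 -103.5]
226 125 [ 552.  -115.1] [ 563.9 -103.5]
227 21 [ 552.8 -114.2] [ 563.1 -105. ]
228 16 [ 554.9 -110. ] [ 560.2 -106.5]
229 12 [ 555.4 -109. ] [ 560.2 -106.6]
230 22 [ 554.9 -113. ] [ 560.  -106.7]
231 72 [ 554.8 -113.1] [ 561.3 -106.6]
232 43 [ 555.  -112.7] [ 560.8 -107. ]
233 3 [ 556.4 -109.1] [ 557.7 -107.3]
25.1917
```

Run:
```python
from h import *
import h
h.X=557.6;h.Y=-109.6
z=204.0;a=0.2;move_j(qat(z,a)); move_gripper(0,squeeze=25); print(get_wrist_force(),get_ft_torque(),get_opening())
for i in range(4):
    turn(z,a,a-0.3,1); a-=0.3
    if get_ft_torque()[2]<-0.2: break
move_gripper(30); 
im=read_camera('wrist');P=cloud(im)
Q=P[(np.hypot(P[...,0]-558,P[...,1]+110)<9)&(P[...,2]>195)&(P[...,2]<245)]
print(np.histogram(Q[:,2],np.arange(222,236))[0])
move_linear([h.X,h.Y,270],rate=100)
move_gripper(0,squeeze=20); print(get_clock(),get_opening(),get_ee_pos(),get_wrist_force())
```

```text
[-3.59465143  1.85204098  0.86885903] [0.38395372 0.79830233 0.00770503] 10.359325919783336
-0.1 [-2.8  8.9  0.8] [ 1.455  0.636 -0.167] 10.43 27.0
-0.4 [-5.2 -0.2 -0.7] [-0.06   0.899 -0.162] 10.57 27.4
-0.7 [-4.9 -2.5 -6. ] [-0.483  0.757  0.041] 10.26 27.8
-1.0 [-7.4  1.9 -4.4] [0.244 1.169 0.067] 10.18 28.2
[ 25  23  39  95 118  27  13  13  26  74  45   4   0]
30.1417 0.5421784965937808 [ 557.59557853 -109.59674545  269.96418306] [ 0.55007633 -0.80141129  0.37113357]
```

Run:
```python
from h import *
X,Y=558.0,-109.8
move_linear([X,Y,237],rate=60); sleep(.3); f0=get_wrist_force()[2]
hit=move_linear([X,Y,227],rate=4,max_force=2.0); sleep(.2)
z=get_ee_pos()[2]; print(hit,z,get_wrist_force()[2]-f0,get_clock())
t=z
if hit:
  for i in range(14):
    f=get_wrist_force()[2]-f0
    if f>8.2: break
    t-=0.15 if f>6 else .3; move_linear([X,Y,t],rate=4); sleep(.1)
    print(round(t,2),get_ee_pos()[2].round(2),(get_wrist_force()[2]-f0).round(2))
  sleep(.2);print(get_ee_pos(),get_wrist_force()-[0,0,f0],get_clock())
```

```text
True 231.29378737530115 2.0397537507473174 32.7417
230.99 231.01 4.33
230.69 230.7 3.72
230.39 230.42 4.22
230.09 230.16 5.33
229.79 229.89 5.08
229.49 229.65 6.26
229.34 229.5 6.46
229.19 229.38 6.45
229.04 229.25 7.57
228.89 229.09 6.97
228.74 228.97 7.38
228.59 228.86 8.18
228.44 228.72 8.23
[ 558.11886496 -109.82346437  228.71128727] [-0.80597805  0.26889547  8.21390101] 37.4917
```

Run:
```python
from h import *
for i in range(5):
    sleep(.5); print(get_ee_pos()[2].round(2),get_wrist_force()[2].round(2))
move_linear([558,-109.8,300],rate=60); sleep(.5)
im=read_camera('wrist');P=cloud(im)
Q=P[(np.hypot(P[...,0]-558,P[...,1]+110)<9)&(P[...,2]>195)&(P[...,2]<245)]
print(np.histogram(Q[:,2],np.arange(222,236))[0],get_wrist_force(),get_clock())
print(finish_job())
```

```text
228.75 8.43
228.74 8.64
228.71 8.59
228.72 8.54
228.73 8.39
[ 4  7 16 49 52  9  4  2 12 29 16  2  0] [-0.35639036  0.00743515 -0.56740605] 41.8833
the job is handed in; nothing more can be done
None
```

The job is handed in at about 42 s. I unscrewed the lock nut to its stop, held the valve tip down about 2.5 mm at roughly 8.5 N for over 2 s, and released it. The last camera view showed the tip back up and the nut still undone, and the arm stayed clear of the other things on the bench. I have not seen the judge's result.

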